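# Move a tape roll to a freshly unfolded rail peg and fold the emptied peg flat

## Task

I am about to lay a sterile field in front of the rail peg that the roll of tape is hanging on, and nothing may stick out over it. Swing the other, folded peg all the way down to its stop, hang the tape on it pushed right back against the carrier and let go, then fold the emptied peg all the way up until it lies flat against its carrier. The pegs turn stiffly and the tape's core is soft, so feel for the stops and work gently, do not drop the tape, and leave the gauze packs and the gallipot where they are.

Things in the scene. Friction and masses are not known exactly. Their poses are not given: they have to be found in the camera images.
- peg_a_hinge (a point): Point on the hinge axis, mid-width, of peg A, the peg on which the tape roll hangs at the start; 150 mm above the worktop. Axes are the carrier's and do not turn with the peg: x level, away from the robot into the rail, y to the left along the rail and the hinge axis, z up. Peg: stainless strap 17 mm wide, 5 mm thick, centred on the axis, its end 58 mm from the axis.
- peg_b_hinge (a point): The same point and axes for peg B, the peg that is folded up at the start. On both pegs the last 6 mm of the strap carry a lip 13 mm wide that rises 10 mm above the strap's upper side (when folded it points to the rail). Hinges: stiff friction, turn at 0.25 N m (5 N at 50 mm), stay where they are left; rubber stop at both ends, about 27 N m/rad.
- peg_a (a joint): Angle of peg A (rad), measured from its own stops: 0 = down, sticking out about level towards the robot, ready to carry; 1.571 = folded up flat, standing about upright, when its outer 31 mm stand free above the carrier. Past 0 or 1.571 the rubber of a stop is squeezed; more than 0.02 rad past is too hard. Starts down.
- peg_b (a joint): Angle of peg B, built and reading like peg A. Starts folded up, or up to 0.37 rad short of it. The brackets that hold the pegs were screwed on by hand and are out of true about the hinge axis, stops and all, either way and not measured: peg A by up to 0.07 rad, peg B by up to 0.13 rad (7 degrees), so that when down its tip may be up to 7 mm higher or lower than level.
- tape_center (a point): Centre of the roll of white tape with an orange core: 58 mm outside diameter, 26 mm core hole, 25 mm wide, 60 g. Its x axis is the core's axis (along the peg). It hangs with the top of the hole on the strap, so that its centre is then 7 mm below and, when pushed fully back against the carrier, 16 mm in front of the peg's hinge axis.
- tape_roll: The same roll of tape as a body; origin at its centre.
- carrier_a: White plastic clamp on the rail that carries peg A; 46 mm wide, from 25 mm below to 27 mm above its origin, black clamp screw under it. Origin at the rail's centre, 26 mm behind the hinge axis, level with it; axes like peg_a_hinge. Its front face is 3.5 mm before the hinge axis, split by a 20 mm channel for the folded peg. Fixed; carrier B is 140 to 200 mm away along the rail, on either side.
- carrier_b: The like white clamp that carries peg B.
- rail_stand: Table-top equipment rail, fixed: stainless bar 340 mm long, 25 mm high, 10 mm deep, centre 150 mm above the worktop, on two 18 mm posts 155 mm either side of the middle, 20 mm behind the bar, 170 mm high; base plate 360 x 90 mm, 11 mm high. Origin on the worktop under the bar's middle; x away from the robot, y along the bar.
- gauze_left: Sealed gauze pack lying on the worktop, 60 x 88 x 9 mm, origin under its centre; to be left alone.
- gauze_right: The other sealed gauze pack, like it; to be left alone.
- gallipot: Small steel cup on the worktop, 63 mm across, 38 mm high, origin under its centre; to be left alone.

How it is judged:
On the way, in this order (a step that is already met when the one before it is completed fails the run):
1. peg B is swung down to its stop (value of joint peg_b below 0.02 rad), for 0.2 s.
2. the tape hangs on peg B, pushed right back, and is let go (x of tape_center in the frame of peg_b_hinge between -0.0205 and -0.012 m and y of tape_center in the frame of peg_b_hinge between -0.006 and 0.006 m and z of tape_center in the frame of peg_b_hinge between -0.014 and -0.002 m and value of joint peg_b below 0.02 rad and contact force between tape_roll and the fingers below 0.1 N and linear speed of tape_roll below 0.02 m/s), for 0.2 s.
3. the emptied peg A is folded up flat (value of joint peg_a above 1.55 rad), for 0.2 s.
At the end, for the whole second after the job is handed in: Peg B is down (within 0.02 rad of its stop) with the tape hanging on it at rest and let go, its back within 4.5 mm of the carrier's front; peg A is folded up within 0.02 rad of its stop (all of step 2 and value of joint peg_a above 1.55 rad); the robot touches nothing.
It fails at once if a peg is forced more than 0.02 rad past its stop (value of joint peg_a above 1.591 rad or value of joint peg_b below -0.02 rad).
It fails at once if the tape is pressed against a peg or carrier with more than 15 N (contact force between tape_roll and carrier_a above 15 N or contact force between tape_roll and carrier_b above 15 N).
It fails at once if the tape is dropped (height (world z) of tape_center below 0.07 m).
It fails at once if a gauze pack or the gallipot is moved more than 20 mm (distance of any of gauze_left, gauze_right, gallipot from where it was at the start of the episode above 0.02 m).
It also fails if it takes over 72 s, if anything falls off the work surface, if the arm or the gripper's body presses on something with over 40 N, if the wrist force passes 120 N, or if a joint passes its speed limit or range.

## Robot

A 6-joint arm with a two-finger parallel gripper is mounted at the origin on a cart in front of the work surface, level with it; the furniture and walls round the work are solid. World frame = base frame: x ahead of the robot, y to its left, z up, the work surface at z = 0. Lengths are in m, angles in rad, forces in N, time in s.
With the tool pointing down it reaches from about 0.35 to 0.775 m from the base axis. Payload 5.5 kg.
Tool frame: the origin (TCP) lies midway between the tips of the shut fingers; the grasp point (between the pads) lies grasp_offset behind it (grasp_offset is the distance from the TCP to the grasp point, in m); z points along the fingers, y is the line along which they close (so a half turn about z gives the same grasp; the last joint's range is limited). The gripper opens to 85 mm and grips with 20 to 120 N. Pads are 22 mm wide; open, the fingers measure 114 mm over their backs; the gripper's body (76 mm by 85 mm) begins 54 mm behind the grasp point. The pads swing forward as they close: fully open they stand 13 mm farther back than shut.
Start: joints at [1.201, 0.313, 0.046, 1.304, 0, 1.431], TCP at [0.131, 0.56, 0.231] pointing down, gripper open.
Joint ranges: [-2.76, 2.76], [-0.86, 1.69], [-1.03, 1.26], [-2.2, 2.34], [-1.47, 1.5], [-3.14, 3.14]. Speed limits (rad/s): [2.57, 2.57, 3.14, 3.14, 3.14, 3.14].

## Interface

Orientations are given as a unit quaternion [w, x, y, z].
In Python, from workcell import * gives the robot as it stands.
- The arm moves only by the tool step_arm, never from a script. Its argument "deltas" is a list of rows, each a list of 7 numbers: the shift along the world's x, y, z in mm, then the turn, a rotation vector about the world's x, y, z in degrees, then the gripper's target within -1 to 1 (fully open at 1, half-way at 0, shut at -1). A call has 1 to 5 rows; each row shifts and turns the commanded pose from where the row before left it; what a row does not reach is not made up. A row lasts 1/10 s, in which the tool goes at most 50 mm and 8.59 degrees, less where a joint would pass 70% of its speed; a pose out of reach is approached as far as the arm can. A call is refused whole if a number of a shift passes 50 or a number of a turn 8.59, either way. A call with a gripper value outside its range is refused whole. The fingers move at their own pace and stop on an object; "newtons" is the grip in N (left out, the last holds). Time passes only in rows, so rows that do not move let the fingers close. It gives the time, the measured TCP pose, the force, the opening and the grip force at its end, in the units of the state.
- get_state(): the state, without advancing time (a new reading comes with each control period).
- read_camera(name): name is "side" or "top" or "wrist"; returns a dict with "image" (400x640x3 uint8, red, green, blue), "z_map" (400x640 float32, m along the optical axis (not along the pixel's ray), 0 where there is no reading), "K" (3x3 intrinsics, pixels), "world_from_camera" (4x4, takes a point from camera to world coordinates). Camera axes: x right, y down, z forward; pixel columns grow to the right and rows downward; lengths in m; the calibration is good to about 2 mm. A picture is of the moment at which its call begins.
- hand_in(): hands the job in; it is judged then, once.
The state is a dict: "clock": time; "joint_pos": joint angles; "qvel": joint speeds; "tau": joint torques, N m; "tcp_pos": TCP position; "orientation": TCP orientation; "wrist_force": force on the tool from outside, world axes, zero at the start; "ft_torque": the same for the moment, N m; "finger_gap": finger opening in m; "grip_force": force on a finger pad.
Only numpy, scipy, OpenCV 4.12 (cv2) and the standard library are available. Lean on these libraries where they do the work, as an engineer would, in place of code of your own. Each camera call takes 0.05 s, during which the arm holds its last target. There are 200 camera calls.

## Working session

There is one attempt and no reset: what is moved stays moved. The work goes in short steps, Python scripts to look and compute and a tool call to move; the robot and the scene stay as the last step left them, time stands still between calls to the robot, and variables do not carry over. Pictures are saved under pics/ and viewed, at most 10 in all, crops included, and the job is handed in when it is done.

Besides the shell and the picture viewer there is one more tool, called after ">>>" as name([rows], argument=value, ...), one row to a line, values as JSON. step_arm: Moves the arm, as the interface text tells. Its arguments: {"type":"object","properties":{"deltas":{"type":"array","items":{"type":"array","items":{"type":"number"}}},"newtons":{"type":"number"}},"required":["deltas"]}

```bash
mkdir -p pics; cat > h.py <<'E'
from workcell import *
import numpy as np, cv2
def cloud(r):
    K=r["K"];z=r["z_map"];v,u=np.mgrid[:400,:640]
    c=np.stack([(u-K[0,2])/K[0,0]*z,(v-K[1,2])/K[1,1]*z,z,np.ones_like(z)],-1)
    return (c@r["world_from_camera"].T)[...,:3]
def st():
    s=get_state();print({k:np.round(s[k],4).tolist() for k in ("clock","joint_pos","tcp_pos","orientation","wrist_force","ft_torque","finger_gap","grip_force")})
E
python3 - <<'E'
from h import *
st()
for n in ("side","top"):
    r=read_camera(n);cv2.imwrite(f"pics/{n}0.png",r["image"][...,::-1]);np.savez(f"/tmp/{n}0.npz",**r)
    print(n,np.round(r["world_from_camera"],3).tolist(),r["K"][0,0], (r["z_map"]>0).mean())
try: print(grasp_offset)
except Exception as e: print(e)
E
```

```text
{'clock': 0.0, 'joint_pos': [1.2014, 0.314, 0.045, 1.3036, -0.0, 1.4312], 'tcp_pos': [0.1308, 0.5594, 0.2304], 'orientation': [-0.0002, 0.1146, 0.9934, -0.0009], 'wrist_force': [0.6501, 1.0578, 0.2404], 'ft_torque': [-0.0251, -0.0215, -0.0361], 'finger_gap': 0.0854, 'grip_force': 0.0}
side [[0.701, -0.589, 0.402, 0.187], [-0.713, -0.571, 0.408, -0.379], [-0.011, -0.572, -0.82, 0.822], [0.0, 0.0, 0.0, 1.0]] 382.86614446313337 0.99603515625
top [[0.004, -0.992, 0.123, 0.417], [-1.0, -0.004, 0.004, -0.012], [-0.003, -0.123, -0.992, 0.988], [0.0, 0.0, 0.0, 1.0]] 471.61299059163196 0.9958125
0.0187
```

View pics/side0.png

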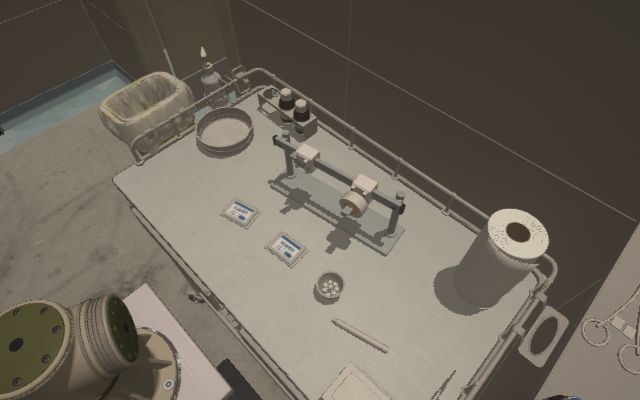

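View pics/top0.png

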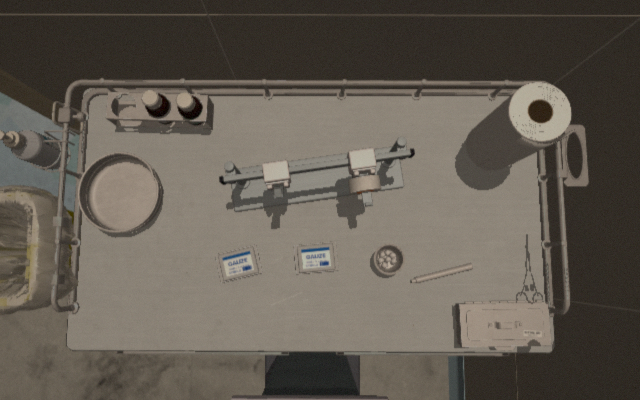

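The top view shows the rail running from (222,180) to (412,153), with carrier B at (275,173), carrier A at (362,161) and the tape at (365,184). In the side view, carrier B is at (307,155), carrier A at (363,185) and the tape at (354,204).

```bash
python3 - <<'E'
from h import *
r=dict(np.load("/tmp/top0.npz"));P=cloud(r);im=r["image"]
reg=np.zeros((400,640),bool);reg[140:230,215:420]=1
m=reg&(P[...,2]>.172)&(P[...,2]<.182)
n,l,s,c=cv2.connectedComponentsWithStats(m.astype(np.uint8))
for i in range(1,n):
    if s[i,4]>15: print(s[i],np.round(P[l==i].mean(0),4),cv2.minAreaRect(P[l==i][:,:2].astype(np.float32)*1000))
# rail top
m=reg&(P[...,2]>.157)&(P[...,2]<.167); Q=P[m][:,:2].astype(np.float32)
print("rail",cv2.fitLine(Q,cv2.DIST_HUBER,0,.01,.01).ravel(),len(Q))
m=reg&(P[...,2]>.182);Q=P[m];print("high",len(Q),np.round(Q[::max(1,len(Q)//25)],3).tolist())
m=reg&(P[...,2]>.1)&(P[...,2]<.172);v,u=np.nonzero(m);k=v>182
print("tape etc",np.round(P[m][k].mean(0),4),cv2.minAreaRect(P[m][k][:,:2].astype(np.float32)*1000),P[m][k][:,2].max())
cv2.imwrite("pics/top_c.png",cv2.resize(im[135:225,215:420,::-1],None,fx=3.9,fy=3.9,interpolation=2))
r=dict(np.load("/tmp/side0.npz"));im2=r["image"]
a=cv2.resize(im2[125:255,265:415,::-1],None,fx=4.4,fy=4.4,interpolation=2);cv2.imwrite("pics/side_c.png",a)
E
```

```text
[349 147  28  29 588] [ 0.5993 -0.0948  0.176 ] ((597.76708984375, -95.20864868164062), (46.47044372558594, 46.05339813232422), 7.4156646728515625)
[262 160  28  29 590] [0.5767 0.0569 0.1759] ((574.6210327148438, 56.813018798828125), (47.39020919799805, 45.962440490722656), 7.667362689971924)
[362 176   9  11  28] [ 0.5629 -0.1009  0.1729] ((562.5632934570312, -100.66128540039062), (12.236810684204102, 17.408267974853516), 71.5675048828125)
rail [ 0.13449965 -0.9909136   0.5946407  -0.03426097] 1223
high 183 [[0.417, -0.012, 0.988], [0.417, -0.012, 0.988], [0.417, -0.012, 0.988], [0.417, -0.012, 0.988], [0.417, -0.012, 0.988], [0.417, -0.012, 0.988], [0.417, -0.012, 0.988], [0.417, -0.012, 0.988], [0.542, 0.047, 0.209], [0.541, 0.048, 0.206], [0.539, 0.052, 0.206], [0.417, -0.012, 0.988], [0.537, 0.05, 0.208], [0.536, 0.057, 0.205], [0.536, 0.045, 0.205], [0.534, 0.052, 0.205], [0.532, 0.059, 0.205], [0.533, 0.047, 0.202], [0.531, 0.055, 0.202], [0.532, 0.044, 0.199], [0.417, -0.012, 0.988], [0.417, -0.012, 0.988], [0.417, -0.012, 0.988], [0.417, -0.012, 0.988], [0.417, -0.012, 0.988], [0.417, -0.012, 0.988], [0.417, -0.012, 0.988]]
tape etc [ 0.5489 -0.0693  0.1576] ((542.389404296875, 14.323867797851562), (287.1570129394531, 42.42344665527344), 89.95562744140625) 0.17197588772232708
```

View pics/side_c.png

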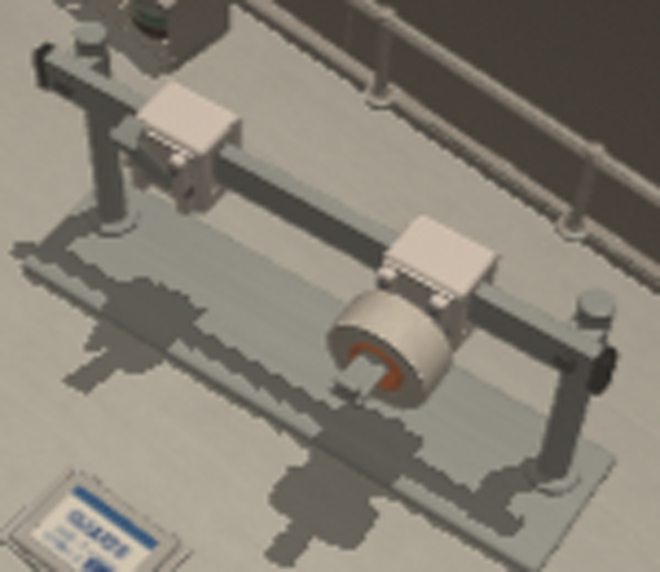

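View pics/top_c.png

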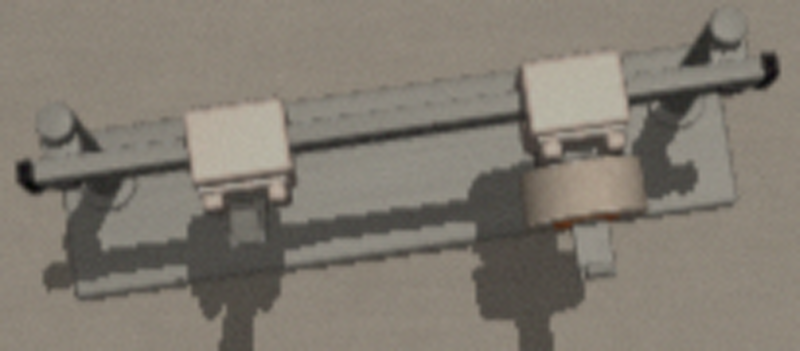

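Peg B leans about 0.37 rad toward the robot. I estimate hinge A at (0.578, -0.098), hinge B at (0.555, 0.054) and the rail yaw at about 7.7°. The carriers are about 154 mm apart, which agrees with the given range. I'll start moving with the fingers shut, heading for the space behind peg B.

>>> step_arm([
  [31,-36,2,0,0,1.5,-1],
  [31,-36,2,0,0,1.5,-1],
  [31,-36,2,0,0,1.5,-1],
  [31,-36,2,0,0,1.5,-1],
  [31,-36,2,0,0,1.5,-1],
])

```text
clock: 0.6
tcp_pos: [0.2866, 0.3783, 0.2411]
orientation: [-0.0, 0.049, 0.999, -0.0]
wrist_force: [0.7, 1.0, 0.1]
finger_gap: 0.0123
grip_force: 0.0
```

>>> step_arm([
  [31,-36,1,0,0,1.5,-1],
  [31,-36,1,0,0,1.5,-1],
  [31,-36,1,0,0,1.5,-1],
  [31,-36,1,0,0,1.5,-1],
  [31,-36,1,0,0,1.5,-1],
])

```text
clock: 1.1
tcp_pos: [0.4417, 0.1982, 0.2462]
orientation: [-0.0, -0.016, 1.0, 0.0]
wrist_force: [0.7, 0.7, -0.1]
finger_gap: 0.0001
grip_force: 0.0
```

>>> step_arm([
  [31,-36,1,0,0,1.5,-1],
  [31,-36,1,0,0,1.5,-1],
  [31,-36,1,0,0,1.5,-1],
  [31,-36,1,0,0,1.4,-1],
  [0,0,0,0,0,0,-1],
])

```text
clock: 1.6
tcp_pos: [0.5682, 0.0514, 0.2489]
orientation: [0.0, -0.065, 0.998, -0.001]
wrist_force: [-0.3, 1.5, -0.6]
finger_gap: 0.0001
grip_force: 0.0
```

```bash
python3 - <<'E'
from h import *
st()
r=read_camera("wrist");cv2.imwrite("pics/w1.png",r["image"][...,::-1]);P=cloud(r)
X=np.array([.9909,.1345]);Y=np.array([-.1345,.9909])
for nm,h in (("A",(.5782,-.0979)),("B",(.5552,.0542))):
    d=P[...,:2]-h;x=d@X;y=d@Y;z=P[...,2]
    c=(abs(z-.177)<.004)&(abs(y)<.05)&(abs(x-.015)<.05)&(r["z_map"]>0)
    if c.sum()>20: print(nm,"top n",c.sum(),"x",np.percentile(x[c],[1,99]),"y",np.percentile(y[c],[1,99]),"z",np.median(z[c]))
    if nm=="B":
        p=(abs(y)<.02)&(z>.183)&(z<.215)&(x<0)&(x>-.05)&(r["z_map"]>0)
        print("peg",p.sum(), np.percentile(x[p],[1,50,99]),np.percentile(y[p],[1,50,99]),np.percentile(z[p],[1,50,99])) if p.sum() else 0
    else:
        p=(abs(y)<.035)&(z>.165)&(z<.176)&(x<-.004)&(x>-.06)&(r["z_map"]>0)
        print("tape",p.sum(),np.percentile(x[p],[1,99]),np.percentile(y[p],[1,50,99]),np.percentile(z[p],[50,99])) if p.sum() else 0
E
```

```text
{'clock': 1.6, 'joint_pos': [-0.0498, 0.3002, 0.071, 1.3411, -0.0012, -0.1793], 'tcp_pos': [0.5682, 0.0514, 0.2489], 'orientation': [0.0002, -0.0647, 0.9979, -0.0006], 'wrist_force': [-0.3377, 1.5166, -0.6491], 'ft_torque': [0.0146, 0.0491, -0.0294], 'finger_gap': 0.0001, 'grip_force': 0.0}
A top n 2727 x [-0.00316378  0.03937905] y [-0.01819992  0.02469663] z 0.1741610712897297
tape 1487 [-0.03104889 -0.00426633] [-0.01279045  0.00477279  0.01893596] [0.16815543 0.17116016]
B top n 2643 x [-0.00440196  0.03902569] y [-0.01873253  0.02427437] z 0.1741748391739476
peg 590 [-0.02675145 -0.02056248 -0.01242005] [-0.00590676  0.00199842  0.01003869] [0.18779724 0.20265734 0.20623307]
```

View pics/w1.png

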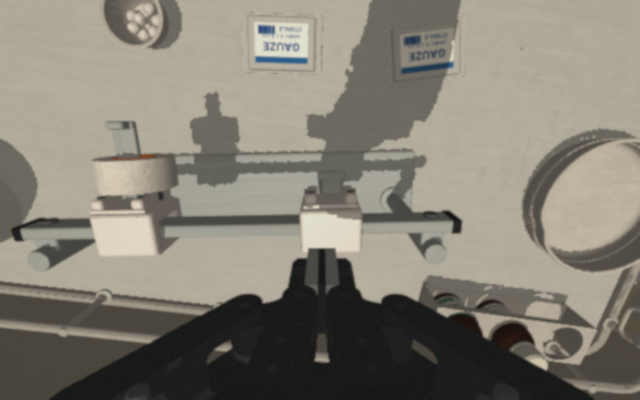

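The wrist view shows carrier B at (331,220) with the peg's lip at (330,183), and carrier A at (130,225) with the tape at (135,175). The fingers are clear behind the peg, so I'll lower them and cross-check the carrier position with the saved side image.

>>> step_arm([
  [0,0,-20,0,0,0,-1],
  [0,0,-20,0,0,0,-1],
  [0,0,-17,0,0,0,-1],
  [0,0,0,0,0,0,-1],
])

```text
clock: 2.05
tcp_pos: [0.5623, 0.057, 0.1907]
orientation: [-0.003, -0.068, 0.998, 0.0]
wrist_force: [-0.8, -0.2, 0.4]
finger_gap: -0.0002
grip_force: 0.0
```

```bash
python3 - <<'E'
from h import *
st()
X=np.array([.9909,.1345]);Y=np.array([-.1345,.9909])
for cam in ("side","top"):
  r=dict(np.load(f"/tmp/{cam}0.npz"));P=cloud(r)
  for nm,h in (("A",(.5782,-.0979)),("B",(.5552,.0542))):
    d=P[...,:2]-h;x=d@X;y=d@Y;z=P[...,2]
    c=(abs(z-.177)<.005)&(abs(y)<.05)&(x>-.0055)&(x<.06)&(r["z_map"]>0)
    print(cam,nm,"top n",c.sum(),"x",np.percentile(x[c],[1,99]),"y",np.percentile(y[c],[1,99]),"z",np.median(z[c]))
    if nm=="A":
        p=(abs(y)<.035)&(z>.163)&(z<.176)&(x<-.004)&(x>-.06)
        print("tape",p.sum(),np.percentile(x[p],[1,99]),np.percentile(y[p],[1,50,99]),np.percentile(z[p],[50,99]))
        p=(abs(y)<.012)&(z>.12)&(x<-.034)&(x>-.07)
        print("pegA tip",np.percentile(x[p],[2,50,98]),np.percentile(y[p],[2,50,98]),np.percentile(z[p],[2,50,98]))
E
```

```text
{'clock': 2.05, 'joint_pos': [-0.0411, 0.3133, -0.0537, 1.2095, 0.0003, -0.1772], 'tcp_pos': [0.5623, 0.057, 0.1907], 'orientation': [-0.0029, -0.068, 0.9977, 0.0005], 'wrist_force': [-0.7634, -0.243, 0.38], 'ft_torque': [0.012, 0.05, 0.0266], 'finger_gap': -0.0002, 'grip_force': 0.0}
side A top n 346 x [-0.00476899  0.0392216 ] y [-0.02018854  0.02425305] z 0.17718131643145107
tape 249 [-0.05619814 -0.0042417 ] [-0.0206686  -0.00087731  0.02238522] [0.16970958 0.17488398]
pegA tip [-0.05944298 -0.04754559 -0.03481105] [-0.00720912  0.00050816  0.00891887] [0.14913754 0.15390658 0.16353074]
side B top n 272 x [-0.0041528   0.03885348] y [-0.02052856  0.02478619] z 0.17685396383448254
top A top n 588 x [-0.00214421  0.04225321] y [-0.02202563  0.02234483] z 0.17611768035929953
tape 332 [-0.04537945 -0.00524815] [-0.02081696  0.00053202  0.02017213] [0.16919256 0.17366708]
pegA tip [-0.05696756 -0.04544999 -0.03477573] [-0.00900569 -0.00037151  0.0073436 ] [0.14886444 0.15221967 0.16336243]
top B top n 590 x [-0.00281625  0.04237932] y [-0.02237442  0.02236007] z 0.17597238604254545
```

>>> step_arm([
  [-9.3,-1.3,-0.7,0,0,0,-1],
  [-7.5,-1.0,-3.3,0,0,0,-1],
  [-6.8,-0.9,-4.8,0,0,0,-1],
  [-5.7,-0.8,-6.1,0,0,0,-1],
  [0,0,0,0,0,0,-1],
])

```text
clock: 2.55
tcp_pos: [0.5348, 0.0517, 0.1784]
orientation: [-0.0, -0.067, 0.998, -0.0]
wrist_force: [1.7, -0.2, 1.7]
finger_gap: 0.0
grip_force: 1.0
```

>>> step_arm([
  [-2.2,-0.3,-3.5,0,0,0,-1],
  [-2.2,-0.3,-3.6,0,0,0,-1],
  [0,0,0,0,0,0,-1],
])

```text
clock: 2.85
tcp_pos: [0.5304, 0.051, 0.1713]
orientation: [-0.001, -0.067, 0.998, -0.0]
wrist_force: [0.3, -0.3, 3.5]
finger_gap: -0.0
grip_force: 1.8
```

>>> step_arm([
  [-1.5,-0.2,-3,0,0,0,-1],
  [-1.3,-0.2,-3,0,0,0,-1],
  [0,0,0,0,0,0,-1],
])

```text
clock: 3.15
tcp_pos: [0.5274, 0.0506, 0.1652]
orientation: [-0.001, -0.067, 0.998, -0.0]
wrist_force: [0.2, -0.4, 4.1]
finger_gap: 0.0001
grip_force: 2.0
```

>>> step_arm([
  [-0.5,0,-1.5,0,0,0,-1],
  [-0.5,0,-1.5,0,0,0,-1],
  [0,0,0,0,0,0,-1],
])

```text
clock: 3.45
tcp_pos: [0.5263, 0.0504, 0.1623]
orientation: [-0.001, -0.067, 0.998, -0.0]
wrist_force: [-0.9, -2.1, 5.2]
finger_gap: -0.0002
grip_force: 2.4
```

>>> step_arm([
  [-0.3,0,-1,0,0,0,-1],
  [-0.3,0,-1,0,0,0,-1],
  [0,0,0,0,0,0,-1],
])

```text
clock: 3.75
tcp_pos: [0.5258, 0.0504, 0.1603]
orientation: [-0.001, -0.067, 0.998, -0.0]
wrist_force: [-0.7, -1.7, 5.2]
finger_gap: 0.0001
grip_force: 2.6
```

>>> step_arm([
  [0,0,-0.6,0,0,0,-1],
  [0,0,0,0,0,0,-1],
])

```text
clock: 3.95
tcp_pos: [0.5256, 0.0503, 0.1597]
orientation: [-0.001, -0.067, 0.998, -0.0]
wrist_force: [-0.6, -2.2, 6.0]
finger_gap: -0.0001
grip_force: 2.7
```

>>> step_arm([
  [-0.1,0,-0.7,0,0,0,-1],
  [0,0,0,0,0,0,-1],
])

```text
clock: 4.15
tcp_pos: [0.5254, 0.0503, 0.159]
orientation: [-0.001, -0.067, 0.998, -0.0]
wrist_force: [-1.0, -2.3, 5.4]
finger_gap: 0.0001
grip_force: 2.7
```

>>> step_arm([
  [0,0,-0.7,0,0,0,-1],
  [0,0,0,0,0,0,-1],
])

```text
clock: 4.35
tcp_pos: [0.5253, 0.0503, 0.1582]
orientation: [-0.002, -0.067, 0.998, -0.0]
wrist_force: [-1.8, -1.5, 6.3]
finger_gap: 0.0
grip_force: 2.8
```

>>> step_arm([
  [0,0,-0.7,0,0,0,-1],
  [0,0,0,0,0,0,-1],
])

```text
clock: 4.55
tcp_pos: [0.5251, 0.0503, 0.1575]
orientation: [-0.002, -0.067, 0.998, -0.001]
wrist_force: [-2.7, -1.5, 6.0]
finger_gap: -0.0003
grip_force: 2.8
```

>>> step_arm([
  [0,0,-0.7,0,0,0,-1],
  [0,0,0,0,0,0,-1],
])

```text
clock: 4.75
tcp_pos: [0.525, 0.0503, 0.1567]
orientation: [-0.002, -0.067, 0.998, -0.001]
wrist_force: [-2.7, -2.4, 5.9]
finger_gap: -0.0002
grip_force: 2.8
```

>>> step_arm([
  [0,0,-0.7,0,0,0,-1],
  [0,0,0,0,0,0,-1],
])

```text
clock: 4.95
tcp_pos: [0.5249, 0.0502, 0.1559]
orientation: [-0.002, -0.067, 0.998, -0.001]
wrist_force: [-2.7, -2.3, 6.1]
finger_gap: 0.0001
grip_force: 2.8
```

>>> step_arm([
  [0,0,-0.7,0,0,0,-1],
  [0,0,0,0,0,0,-1],
])

```text
clock: 5.15
tcp_pos: [0.5248, 0.0502, 0.1552]
orientation: [-0.002, -0.067, 0.998, -0.001]
wrist_force: [-2.4, -2.1, 6.4]
finger_gap: -0.0001
grip_force: 2.8
```

>>> step_arm([
  [0,0,-0.7,0,0,0,-1],
  [0,0,0,0,0,0,-1],
])

```text
clock: 5.35
tcp_pos: [0.5247, 0.0502, 0.1545]
orientation: [-0.002, -0.067, 0.998, -0.001]
wrist_force: [-3.0, -1.3, 5.3]
finger_gap: 0.0
grip_force: 2.8
```

>>> step_arm([
  [0,0,-0.7,0,0,0,-1],
  [0,0,0,0,0,0,-1],
])

```text
clock: 5.55
tcp_pos: [0.5246, 0.0502, 0.1538]
orientation: [-0.002, -0.067, 0.998, -0.001]
wrist_force: [-3.7, -2.8, 5.8]
finger_gap: 0.0004
grip_force: 2.8
```

>>> step_arm([
  [0,0,-0.7,0,0,0,-1],
  [0,0,0,0,0,0,-1],
])

```text
clock: 5.75
tcp_pos: [0.5245, 0.0502, 0.153]
orientation: [-0.002, -0.067, 0.998, -0.001]
wrist_force: [-2.5, -1.9, 5.4]
finger_gap: -0.0005
grip_force: 2.9
```

>>> step_arm([
  [0,0,15,0,0,0,-1],
  [-19.8,-2.7,0,0,0,0,-1],
  [0,0,0,0,0,0,-1],
  [0,0,-3,0,0,0,-1],
  [0,0,0,0,0,0,-1],
])

```text
clock: 6.25
tcp_pos: [0.5067, 0.0482, 0.1645]
orientation: [-0.001, -0.067, 0.998, 0.0]
wrist_force: [0.6, -0.5, 0.9]
finger_gap: -0.0003
grip_force: 0.0
```

>>> step_arm([
  [0,0,-0.8,0,0,0,-1],
  [0,0,0,0,0,0,-1],
])

```text
clock: 6.45
tcp_pos: [0.5071, 0.0482, 0.1641]
orientation: [-0.0, -0.067, 0.998, 0.0]
wrist_force: [-0.4, -0.2, 0.1]
finger_gap: 0.0004
grip_force: 0.0
```

>>> step_arm([
  [0,0,-0.8,0,0,0,-1],
  [0,0,0,0,0,0,-1],
])

```text
clock: 6.65
tcp_pos: [0.5071, 0.0483, 0.1637]
orientation: [-0.0, -0.067, 0.998, 0.0]
wrist_force: [-0.1, 0.5, 0.2]
finger_gap: -0.0001
grip_force: 0.0
```

>>> step_arm([
  [0,0,-0.8,0,0,0,-1],
  [0,0,0,0,0,0,-1],
])

```text
clock: 6.85
tcp_pos: [0.5071, 0.0482, 0.1633]
orientation: [0.0, -0.067, 0.998, 0.0]
wrist_force: [-0.9, -0.4, 1.7]
finger_gap: 0.0
grip_force: 0.8
```

>>> step_arm([
  [0,0,-0.8,0,0,0,-1],
  [0,0,0,0,0,0,-1],
])

```text
clock: 7.05
tcp_pos: [0.507, 0.0482, 0.1625]
orientation: [0.0, -0.067, 0.998, -0.0]
wrist_force: [-1.2, 0.3, 4.9]
finger_gap: 0.0001
grip_force: 2.1
```

>>> step_arm([
  [0,0,-0.8,0,0,0,-1],
  [0,0,0,0,0,0,-1],
])

```text
clock: 7.25
tcp_pos: [0.5067, 0.0482, 0.1615]
orientation: [-0.0, -0.067, 0.998, 0.0]
wrist_force: [-2.0, -0.2, 4.8]
finger_gap: -0.0002
grip_force: 2.4
```

>>> step_arm([
  [0,0,-0.8,0,0,0,-1],
  [0,0,0,0,0,0,-1],
])

```text
clock: 7.45
tcp_pos: [0.5066, 0.0482, 0.1605]
orientation: [-0.0, -0.067, 0.998, 0.0]
wrist_force: [-2.7, -1.2, 4.3]
finger_gap: -0.0001
grip_force: 2.2
```

>>> step_arm([
  [0,0,-0.8,0,0,0,-1],
  [0,0,0,0,0,0,-1],
])

```text
clock: 7.65
tcp_pos: [0.5065, 0.0482, 0.1596]
orientation: [-0.001, -0.067, 0.998, 0.0]
wrist_force: [-3.4, -1.3, 4.7]
finger_gap: -0.0003
grip_force: 2.1
```

>>> step_arm([
  [0,0,-0.8,0,0,0,-1],
  [0,0,0,0,0,0,-1],
])

```text
clock: 7.85
tcp_pos: [0.5067, 0.0482, 0.1588]
orientation: [-0.0, -0.067, 0.998, 0.0]
wrist_force: [-2.6, -0.5, 4.1]
finger_gap: 0.0002
grip_force: 1.9
```

>>> step_arm([
  [0,0,-0.8,0,0,0,-1],
  [0,0,0,0,0,0,-1],
])

```text
clock: 8.05
tcp_pos: [0.5069, 0.0482, 0.1581]
orientation: [-0.0, -0.067, 0.998, 0.0]
wrist_force: [-2.6, -0.2, 3.5]
finger_gap: -0.0
grip_force: 1.9
```

>>> step_arm([
  [0,0,-0.8,0,0,0,-1],
  [0,0,0,0,0,0,-1],
])

```text
clock: 8.25
tcp_pos: [0.5069, 0.0482, 0.1575]
orientation: [-0.0, -0.067, 0.998, 0.0]
wrist_force: [-4.0, 0.3, 5.6]
finger_gap: -0.0
grip_force: 2.8
```

>>> step_arm([
  [0,0,-0.5,0,0,0,-1],
  [0,0,0,0,0,0,-1],
])

```text
clock: 8.45
tcp_pos: [0.507, 0.0482, 0.1574]
orientation: [0.0, -0.067, 0.998, -0.0]
wrist_force: [-4.9, 0.6, 7.9]
finger_gap: 0.0002
grip_force: 4.1
```

Pressing raised the force to 7.9 N with almost no further travel, so peg B is on its stop, about 0.09 rad below level. Next I'll back off, open the gripper and move over the tape.

>>> step_arm([
  [0,0,5,0,0,0,-1],
  [0,0,40,0,0,0,-1],
  [0,0,40,0,0,0,0],
  [13.5,-37,5,0,0,0,1],
  [13.5,-37,0,0,0,0,1],
])

```text
clock: 8.95
tcp_pos: [0.5364, -0.026, 0.2495]
orientation: [0.003, -0.069, 0.998, -0.001]
wrist_force: [0.1, -0.0, -0.4]
finger_gap: 0.0433
grip_force: 0.0
```

>>> step_arm([
  [13.5,-37,0,0,0,0,1],
  [13.5,-36,0,0,0,0,1],
  [0,0,0,0,0,0,1],
  [0,0,0,0,0,0,1],
])

```text
clock: 9.35
tcp_pos: [0.5615, -0.0996, 0.2463]
orientation: [-0.0, -0.066, 0.998, 0.0]
wrist_force: [0.8, 1.0, 0.8]
finger_gap: 0.0857
grip_force: 0.0
```

```bash
python3 - <<'E'
from h import *
st()
X=np.array([.9909,.1345]);Y=np.array([-.1345,.9909])
for cam in ("side","wrist","top"):
  r=read_camera(cam);P=cloud(r);np.savez(f"/tmp/{cam}1.npz",**r)
  for nm,h in (("A",(.5780,-.0964)),("B",(.5550,.0557))):
    d=P[...,:2]-h;x=d@X;y=d@Y;z=P[...,2]
    def f(t,p): print(cam,nm,t,p.sum(),*[np.round(np.percentile(a[p],[2,50,98]),4) for a in (x,y,z)]) if p.sum()>5 else 0
    f("top",(abs(z-.176)<.005)&(abs(y)<.04)&(x>-.0055)&(x<.06))
    f("strap",(abs(y)<.012)&(z>.12)&(z<.17)&(x<-.034)&(x>-.08))
    if nm=="A": f("tape",(abs(y)<.035)&(z>.165)&(z<.176)&(x<-.005)&(x>-.04))
E
```

```text
{'clock': 9.35, 'joint_pos': [-0.3167, 0.3007, 0.0652, 1.3356, 0.0007, -0.4498], 'tcp_pos': [0.5615, -0.0996, 0.2463], 'orientation': [-0.0, -0.0665, 0.9978, 0.0004], 'wrist_force': [0.8213, 0.9507, 0.7673], 'ft_torque': [0.0505, 0.0166, -0.0068], 'finger_gap': 0.0857, 'grip_force': 0.0}
side A top 344 [-0.0042  0.0173  0.0378] [-0.0215  0.0003  0.022 ] [0.1719 0.1771 0.1795]
side A strap 92 [-0.0591 -0.0479 -0.0343] [-0.0084 -0.001   0.0078] [0.1492 0.1534 0.1628]
side A tape 205 [-0.0326 -0.0206 -0.0066] [-0.019  -0.0017  0.0182] [0.1653 0.1705 0.1739]
side B top 301 [-0.0047  0.0174  0.0384] [-0.0218 -0.0014  0.022 ] [0.1719 0.177  0.1795]
side B strap 82 [-0.0598 -0.0479 -0.0349] [-0.0083 -0.002   0.0075] [0.145  0.1509 0.16  ]
wrist A top 2855 [-0.0031  0.019   0.0392] [-0.0204  0.0011  0.0227] [0.1718 0.1741 0.1756]
wrist A strap 688 [-0.058  -0.0465 -0.0345] [-0.0081 -0.      0.008 ] [0.1482 0.15   0.1599]
wrist A tape 1374 [-0.0311 -0.019  -0.006 ] [-0.0143  0.0003  0.0154] [0.1652 0.1681 0.1702]
wrist B top 2977 [-0.004   0.0186  0.039 ] [-0.0212 -0.0003  0.0217] [0.1715 0.1741 0.1757]
wrist B strap 788 [-0.0581 -0.0468 -0.0345] [-0.0085 -0.0023  0.0077] [0.1436 0.1476 0.1569]
top B top 599 [-0.0025  0.0217  0.0417] [-0.0234 -0.0019  0.0204] [0.172  0.1759 0.179 ]
top B strap 120 [-0.0569 -0.0452 -0.0343] [-0.0106 -0.0024  0.0056] [0.1461 0.1496 0.1604]
```

>>> step_arm([
  [-1.2,0.7,-30,0,0,0,1],
  [0,0,-30,0,0,0,1],
  [0,0,-30,0,0,0,1],
  [0,0,-25,0,0,0,1],
  [0,0,-11,0,0,0,1],
], newtons=20)

```text
clock: 10.0
tcp_pos: [0.5581, -0.0963, 0.1187]
orientation: [-0.002, -0.068, 0.998, 0.001]
wrist_force: [-0.0, -0.2, 0.3]
finger_gap: 0.0855
grip_force: 0.0
```

>>> step_arm([
  [0,0,0,0,0,0,0.6],
  [0,0,0,0,0,0,0.3],
  [0,0,0,0,0,0,0.3],
  [0,0,0,0,0,0,0.2],
  [0,0,0,0,0,0,0.2],
], newtons=20)

```text
clock: 10.5
tcp_pos: [0.5604, -0.0983, 0.1218]
orientation: [0.001, -0.067, 0.998, -0.0]
wrist_force: [-0.2, 1.0, 0.8]
finger_gap: 0.0585
grip_force: 21.7
```

>>> step_arm([
  [0,0,4,0,0,0,-0.2],
  [0,0,4,0,0,0,-0.2],
  [0,0,3.3,0,0,0,-0.2],
  [0,0,0,0,0,0,-0.2],
])

```text
clock: 10.9
tcp_pos: [0.5602, -0.0982, 0.133]
orientation: [0.001, -0.067, 0.998, -0.0]
wrist_force: [0.2, -0.5, -0.3]
finger_gap: 0.0584
grip_force: 21.6
```

>>> step_arm([
  [-9.9,-1.3,0,0,0,0,-0.2],
  [-9.9,-1.4,0,0,0,0,-0.2],
  [0,0,0,0,0,0,-0.2],
])

```text
clock: 11.2
tcp_pos: [0.5379, -0.1006, 0.1319]
orientation: [-0.001, -0.067, 0.998, 0.0]
wrist_force: [0.1, -0.4, 0.8]
finger_gap: 0.0584
grip_force: 21.6
```

Forces are clean, so I'll check the fit before passing the lip.

>>> step_arm([
  [-7.9,-1.1,0,0,0,0,-0.2],
  [-7.9,-1.1,0,0,0,0,-0.2],
  [0,0,0,0,0,0,-0.2],
])

```text
clock: 11.5
tcp_pos: [0.5229, -0.103, 0.1322]
orientation: [-0.0, -0.067, 0.998, 0.0]
wrist_force: [-0.3, 0.2, -0.2]
finger_gap: 0.0584
grip_force: 21.6
```

>>> step_arm([
  [-9.9,-1.3,0,0,0,0,-0.2],
  [-9.9,-1.3,0,0,0,0,-0.2],
  [-9.9,-1.3,0,0,0,0,-0.2],
  [-9.9,-1.3,0,0,0,0,-0.2],
  [0,0,0,0,0,0,-0.2],
])

```text
clock: 12.0
tcp_pos: [0.4829, -0.1081, 0.1322]
orientation: [-0.0, -0.067, 0.998, 0.0]
wrist_force: [-0.5, -0.0, -0.8]
finger_gap: 0.0584
grip_force: 21.6
```

```bash
python3 - <<'E'
from h import *
st()
X=np.array([.9909,.1345]);Y=np.array([-.1345,.9909])
p=get_state()["tcp_pos"]
for nm,h in (("A",(.5780,-.0964)),("B",(.5550,.0557))): print(nm,np.round([(np.array(p[:2])-h)@X,(np.array(p[:2])-h)@Y],4))
ims=[]
for cam in ("side","wrist"):
  r=read_camera(cam);P=cloud(r);im=r["image"].astype(int)
  d=P[...,:2]-p[:2];x=d@X;y=d@Y;z=P[...,2]
  m=(r["z_map"]>0)&(z>.10)&(z<.2)&(im.min(-1)>110)&(abs(x)<.03)&(abs(y)<.028)
  print(cam,m.sum(),*[np.round(np.percentile(a[m],[2,50,98]),4) for a in (x,y,z)])
  hsv=cv2.cvtColor(r["image"],cv2.COLOR_RGB2HSV)
  o=(hsv[...,1]>120)&(hsv[...,0]<20)&(abs(x)<.04)&(abs(y)<.04)&(z>.08)&(r["z_map"]>0)
  if o.sum(): print("orange",o.sum(),*[np.round(np.percentile(a[o],[2,50,98]),4) for a in (x,y,z)])
  v,u=np.nonzero((abs(x)<.02)&(abs(y)<.02)&(z>.1)&(z<.2)&(r["z_map"]>0))
  cu,cv_=int(np.median(u)),int(np.median(v));print(cu,cv_)
  c=r["image"][max(0,cv_-55):cv_+55,max(0,cu-70):cu+70,::-1];ims.append(cv2.resize(c,(560,int(560*c.shape[0]/c.shape[1])))[:300])
cv2.imwrite("pics/c2.png",np.vstack(ims)[:600])
E
```

```text
{'clock': 12.0, 'joint_pos': [-0.3826, 0.2153, -0.3352, 1.0214, -0.0, -0.5168], 'tcp_pos': [0.4829, -0.1081, 0.1322], 'orientation': [-0.0005, -0.0671, 0.9977, 0.0002], 'wrist_force': [-0.4884, -0.0329, -0.7842], 'ft_torque': [-0.043, -0.0539, 0.0038], 'finger_gap': 0.0584, 'grip_force': 21.6363}
A [-0.0958  0.0012]
B [-0.0934 -0.1526]
side 5 [-0.013  -0.0115 -0.0107] [-0.0063  0.0049  0.021 ] [0.125  0.1272 0.1386]
orange 75 [-0.014  -0.011  -0.0027] [-0.014   0.003   0.0132] [0.1401 0.1451 0.1695]
328 227
wrist 420 [-0.0109 -0.0024  0.013 ] [-0.0248 -0.0028  0.0262] [0.1261 0.179  0.1809]
orange 1986 [-0.0124 -0.0094  0.001 ] [-0.0135  0.0001  0.0137] [0.1378 0.1421 0.1665]
321 300
```

View pics/c2.png

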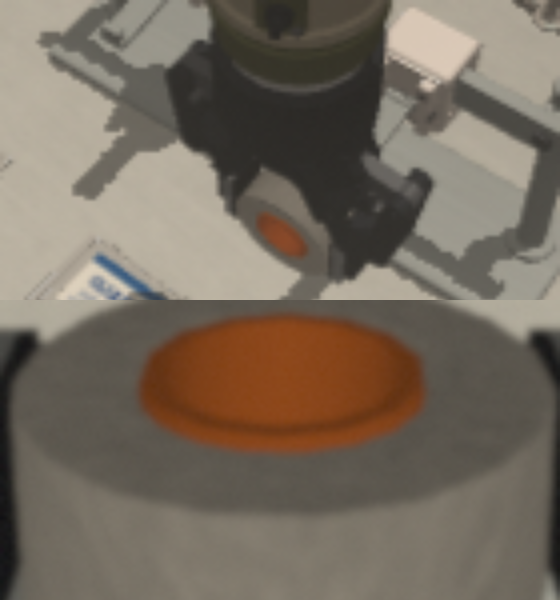

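The side crop shows the tape square in the fingers with the core at (283,235). In the wrist crop the hole, at (282,385), is clear and centred. I'll carry it sideways in front of peg B and tilt it about 4° to match the peg's slope.

>>> step_arm([
  [-5.1,37.8,-1.5,0.14,-1,0,-0.2],
  [-5.1,37.8,-1.5,0.14,-1,0,-0.2],
  [-5.1,37.8,-1.5,0.13,-1,0,-0.2],
  [-5.2,37.8,-1.5,0.13,-0.96,0,-0.2],
  [0,0,0,0,0,0,-0.2],
])

```text
clock: 12.6
tcp_pos: [0.4626, 0.0466, 0.126]
orientation: [0.034, -0.07, 0.997, 0.003]
wrist_force: [1.0, -0.7, -0.8]
finger_gap: 0.0584
grip_force: 21.8
```

>>> step_arm([
  [0,0,0,0,0,0,-0.2],
  [0,0,0,0,0,0,-0.2],
])

```text
clock: 12.8
tcp_pos: [0.465, 0.0424, 0.1265]
orientation: [0.035, -0.067, 0.997, 0.002]
wrist_force: [-0.1, -0.4, -0.8]
finger_gap: 0.058
grip_force: 21.8
```

```bash
python3 - <<'E'
from h import *
st()
X=np.array([.9909,.1345]);Y=np.array([-.1345,.9909])
p=get_state()["tcp_pos"]
h=(.5550,.0557); print(np.round([(np.array(p[:2])-h)@X,(np.array(p[:2])-h)@Y],4))
for cam in ("side","wrist"):
  r=read_camera(cam);P=cloud(r)
  d=P[...,:2]-h;x=d@X;y=d@Y;z=P[...,2];ok=r["z_map"]>0
  def f(t,q): print(cam,t,q.sum(),*[np.round(np.percentile(a[q],[2,50,98]),4) for a in (x,y,z)]) if q.sum()>5 else 0
  f("lip",ok&(abs(y)<.014)&(z>.13)&(z<.17)&(x<-.05)&(x>-.062))
  f("strap",ok&(abs(y)<.014)&(z>.135)&(z<.16)&(x<-.01)&(x>-.049))
  f("carr",ok&(abs(z-.176)<.005)&(abs(y)<.04)&(x>-.0055)&(x<.06))
  hsv=cv2.cvtColor(r["image"],cv2.COLOR_RGB2HSV)
  f("orange",ok&(hsv[...,1]>120)&(hsv[...,0]<20)&(abs(x+.095)<.03)&(abs(y)<.03)&(z>.1))
  f("tapetop",ok&(abs(x+.095)<.03)&(abs(y)<.01)&(z>.172)&(z<.19))
E
```

```text
{'clock': 12.8, 'joint_pos': [-0.0912, 0.112, -0.4799, 0.91, 0.0154, -0.2253], 'tcp_pos': [0.465, 0.0424, 0.1265], 'orientation': [0.0352, -0.0672, 0.9971, 0.0022], 'wrist_force': [-0.1128, -0.4023, -0.8492], 'ft_torque': [-0.084, 0.0681, 0.0006], 'finger_gap': 0.058, 'grip_force': 21.8127}
[-0.091 -0.001]
side strap 107 [-0.0453 -0.0276 -0.0116] [-0.0083 -0.0005  0.0082] [0.1484 0.1515 0.1545]
side carr 298 [-0.0036  0.0175  0.0382] [-0.0218 -0.0012  0.0225] [0.1722 0.177  0.1798]
side orange 52 [-0.1074 -0.1036 -0.0971] [-0.0153  0.003   0.0125] [0.1339 0.1401 0.1621]
side tapetop 38 [-0.1088 -0.1053 -0.0955] [-0.0092  0.0003  0.0097] [0.1723 0.1756 0.1778]
wrist lip 84 [-0.0594 -0.0582 -0.0523] [-0.0069 -0.0005  0.0074] [0.1466 0.1525 0.1542]
wrist orange 1982 [-0.1068 -0.1022 -0.0917] [-0.0145 -0.0009  0.0128] [0.1312 0.1356 0.1596]
wrist tapetop 3085 [-0.1074 -0.0952 -0.0836] [-0.0095 -0.0005  0.0093] [0.1721 0.1736 0.1756]
```

>>> step_arm([
  [9.8,2.3,0.8,0,0,0,-0.2],
  [9.9,1.3,0.8,0,0,0,-0.2],
  [0,0,0,0,0,0,-0.2],
  [6.9,0.9,0.6,0,0,0,-0.2],
  [0,0,0,0,0,0,-0.2],
])

```text
clock: 13.4
tcp_pos: [0.4917, 0.0474, 0.1285]
orientation: [0.035, -0.067, 0.997, 0.002]
wrist_force: [0.0, -0.1, -0.4]
finger_gap: 0.0581
grip_force: 21.8
```

>>> step_arm([
  [5,0.7,0.4,0,0,0,-0.2],
  [5,0.7,0.4,0,0,0,-0.2],
  [0,0,0,0,0,0,-0.2],
])

```text
clock: 13.7
tcp_pos: [0.5016, 0.049, 0.1294]
orientation: [0.035, -0.067, 0.997, 0.002]
wrist_force: [0.1, -0.6, -1.5]
finger_gap: 0.0584
grip_force: 21.8
```

>>> step_arm([
  [6.9,0.9,0.6,0,0,0,-0.2],
  [6.9,0.9,0.6,0,0,0,-0.2],
  [0,0,0,0,0,0,-0.2],
])

```text
clock: 14.0
tcp_pos: [0.5159, 0.0507, 0.1307]
orientation: [0.035, -0.067, 0.997, 0.002]
wrist_force: [0.8, 0.2, -1.3]
finger_gap: 0.0584
grip_force: 21.8
```

>>> step_arm([
  [6.9,0.9,0.6,0,0,0,-0.2],
  [6.9,0.9,0.6,0,0,0,-0.2],
  [0,0,0,0,0,0,-0.2],
])

```text
clock: 14.3
tcp_pos: [0.5296, 0.0525, 0.1318]
orientation: [0.035, -0.067, 0.997, 0.002]
wrist_force: [-1.4, -0.7, -1.2]
finger_gap: 0.0586
grip_force: 21.8
```

>>> step_arm([
  [3,0.4,0.2,0,0,0,-0.2],
  [3,0.4,0.2,0,0,0,-0.2],
  [0,0,0,0,0,0,-0.2],
])

```text
clock: 14.6
tcp_pos: [0.5347, 0.0533, 0.132]
orientation: [0.035, -0.067, 0.997, 0.002]
wrist_force: [0.5, 0.3, -0.5]
finger_gap: 0.058
grip_force: 21.8
```

>>> step_arm([
  [1,0.1,0.1,0,0,0,-0.2],
  [0,0,0,0,0,0,-0.2],
])

```text
clock: 14.8
tcp_pos: [0.5353, 0.0534, 0.1322]
orientation: [0.035, -0.067, 0.997, 0.002]
wrist_force: [0.2, 0.2, -1.1]
finger_gap: 0.0582
grip_force: 21.8
```

>>> step_arm([
  [0,0,-4,0,0,0,-0.2],
  [0,0,-4,0,0,0,-0.2],
  [0,0,-2,0,0,0,-0.2],
  [0,0,0,0,0,0,-0.2],
])

```text
clock: 15.2
tcp_pos: [0.5348, 0.0534, 0.1215]
orientation: [0.034, -0.067, 0.997, 0.002]
wrist_force: [0.1, 0.7, -1.1]
finger_gap: 0.0582
grip_force: 21.8
```

>>> step_arm([
  [0,0,-1,0,0,0,-0.2],
  [0,0,0,0,0,0,-0.2],
])

```text
clock: 15.4
tcp_pos: [0.5353, 0.0534, 0.1211]
orientation: [0.035, -0.067, 0.997, 0.002]
wrist_force: [0.5, 0.7, -0.9]
finger_gap: 0.0585
grip_force: 21.8
```

>>> step_arm([
  [1.5,0.2,0,0,0,0,-0.2],
  [0,0,-0.8,0,0,0,-0.2],
  [0,0,0,0,0,0,-0.2],
])

```text
clock: 15.7
tcp_pos: [0.5371, 0.0536, 0.1204]
orientation: [0.035, -0.067, 0.997, 0.002]
wrist_force: [-0.0, 0.2, -0.5]
finger_gap: 0.0579
grip_force: 21.8
```

>>> step_arm([
  [1,0.1,0,0,0,0,-0.2],
  [0,0,-0.5,0,0,0,-0.2],
  [0,0,0,0,0,0,-0.2],
])

```text
clock: 16.0
tcp_pos: [0.538, 0.0536, 0.1202]
orientation: [0.035, -0.067, 0.997, 0.002]
wrist_force: [-1.0, -0.6, 2.8]
finger_gap: 0.0582
grip_force: 22.0
```

>>> step_arm([
  [1,0.1,0.3,0,0,0,-0.2],
  [0,0,0,0,0,0,-0.2],
])

```text
clock: 16.2
tcp_pos: [0.5387, 0.0537, 0.1202]
orientation: [0.035, -0.067, 0.997, 0.002]
wrist_force: [-1.7, -2.3, 2.6]
finger_gap: 0.0583
grip_force: 22.0
```

>>> step_arm([
  [1,0.1,0.2,0,0,0,-0.2],
  [0,0,0,0,0,0,-0.2],
])

```text
clock: 16.4
tcp_pos: [0.5397, 0.0538, 0.1202]
orientation: [0.035, -0.067, 0.997, 0.002]
wrist_force: [-2.2, -2.3, 2.5]
finger_gap: 0.0583
grip_force: 22.0
```

>>> step_arm([
  [0.8,0.1,0.1,0,0,0,-0.2],
  [0,0,0,0,0,0,-0.2],
])

```text
clock: 16.6
tcp_pos: [0.5406, 0.054, 0.1204]
orientation: [0.035, -0.067, 0.997, 0.002]
wrist_force: [-2.2, -2.0, 1.5]
finger_gap: 0.0586
grip_force: 22.0
```

>>> step_arm([
  [0.8,0.1,0,0,0,0,-0.2],
  [0,0,0,0,0,0,-0.2],
])

```text
clock: 16.8
tcp_pos: [0.5411, 0.054, 0.1204]
orientation: [0.034, -0.067, 0.997, 0.002]
wrist_force: [-4.3, -2.9, 2.6]
finger_gap: 0.0584
grip_force: 22.0
```

>>> step_arm([
  [0,0,0,0,0,0,0.45],
  [0,0,0,0,0,0,0.6],
  [0,0,0,0,0,0,0.9],
  [0,0,0,0,0,0,1],
  [0,0,0,0,0,0,1],
])

```text
clock: 17.3
tcp_pos: [0.5415, 0.0542, 0.1204]
orientation: [0.035, -0.067, 0.997, 0.002]
wrist_force: [-0.1, -0.9, 0.4]
finger_gap: 0.0854
grip_force: 0.0
```

```bash
cat > chk.py <<'E'
from h import *
import sys
st()
X=np.array([.9909,.1345]);Y=np.array([-.1345,.9909])
ims=[]
for cam in ("side","wrist","top"):
  r=read_camera(cam);P=cloud(r);ok=r["z_map"]>0
  for nm,h in (("A",(.5780,-.0964)),("B",(.5550,.0557))):
    d=P[...,:2]-h;x=d@X;y=d@Y;z=P[...,2]
    def f(t,q): print(cam,nm,t,q.sum(),*[np.round(np.percentile(a[q],[2,50,98]),4) for a in (x,y,z)]) if q.sum()>5 else 0
    f("carr",ok&(abs(z-.176)<.005)&(abs(y)<.035)&(x>-.0055)&(x<.06))
    f("tape",ok&(abs(y)<.02)&(z>.16)&(z<.172)&(x<-.006)&(x>-.045))
    f("strap",ok&(abs(y)<.012)&(z>.12)&(z<.17)&(x<-.034)&(x>-.08))
    f("up",ok&(abs(y)<.012)&(z>.182)&(z<.212)&(x<.02)&(x>-.06))
  c=r["image"][120:250,215:420,::-1] if cam!="wrist" else r["image"][:,:,::-1]
  ims.append(cv2.resize(c,(500,int(500*c.shape[0]/c.shape[1])))[:290])
if len(sys.argv)>1: cv2.imwrite(sys.argv[1],np.vstack([ims[0],ims[2]])[:600])
E
python3 chk.py pics/rel.png
```

```text
{'clock': 17.3, 'joint_pos': [-0.0553, 0.259, -0.3115, 0.9316, 0.0135, -0.1899], 'tcp_pos': [0.5415, 0.0542, 0.1204], 'orientation': [0.0349, -0.0674, 0.9971, 0.0025], 'wrist_force': [-0.1398, -0.8811, 0.3952], 'ft_torque': [0.0167, 0.0606, -0.0069], 'finger_gap': 0.0854, 'grip_force': 0.0}
side A carr 354 [-0.0042  0.0174  0.0383] [-0.0217 -0.0007  0.0222] [0.1721 0.177  0.1795]
side A strap 93 [-0.0593 -0.047  -0.0344] [-0.0086 -0.0009  0.0078] [0.1495 0.1533 0.1629]
side B carr 67 [-0.0046  0.031   0.0391] [-0.0213 -0.0129  0.0062] [0.1737 0.1768 0.1796]
side B tape 107 [-0.0321 -0.0264 -0.0091] [-0.0195 -0.0019  0.0182] [0.1606 0.1681 0.1715]
side B strap 82 [-0.0592 -0.0476 -0.0354] [-0.0089 -0.0014  0.0076] [0.147  0.1505 0.1599]
side B up 16 [-0.0336 -0.0325 -0.0298] [-0.0049  0.0072  0.0117] [0.1938 0.2025 0.2093]
wrist B tape 6842 [-0.0302 -0.0199 -0.0065] [-0.0182  0.0008  0.0189] [0.1604 0.1663 0.1693]
wrist B strap 2631 [-0.0584 -0.0468 -0.0346] [-0.0078  0.0003  0.0082] [0.1442 0.1476 0.1568]
wrist B up 3985 [-0.0323 -0.0309 -0.0289] [-0.0115 -0.0002  0.0115] [0.1913 0.1994 0.2049]
top A carr 596 [-0.0014  0.0216  0.0412] [-0.0232 -0.0009  0.0207] [0.1719 0.176  0.1788]
top A strap 125 [-0.0567 -0.0455 -0.0344] [-0.0105 -0.0018  0.0059] [0.1483 0.1524 0.1636]
```

View pics/rel.png

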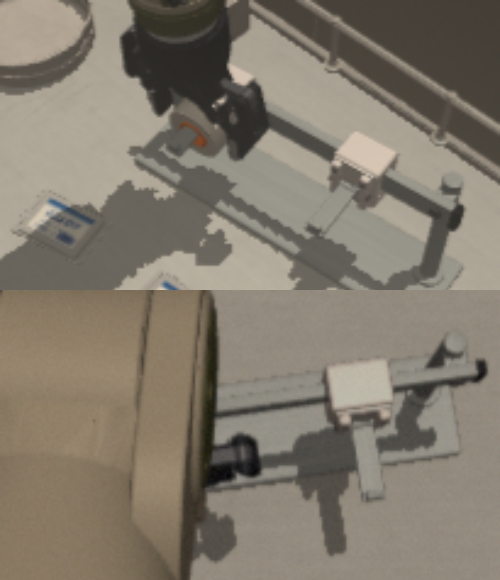

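The side crop shows the tape hanging on peg B against the carrier, with its core at (195,138), and peg A empty at (345,195). The measured tape front of about -30 mm puts the centre near -17.7 mm, which is within limits. I'll retreat upward and move to peg A.

>>> step_arm([
  [0,0,10,0,0,0,1],
  [0,0,20,0,0,0,1],
  [0,0,35,0,0,0,1],
  [0,0,35,0,0,0,1],
  [0,0,25,0,0,0,0.6],
])

```text
clock: 17.95
tcp_pos: [0.5421, 0.0541, 0.2488]
orientation: [0.036, -0.067, 0.997, 0.002]
wrist_force: [1.2, -0.3, -0.0]
finger_gap: 0.0735
grip_force: 0.0
```

>>> step_arm([
  [-3.2,-39.5,0,-0.14,1,0,0.2],
  [-3.3,-39.5,0,-0.14,1,0,0],
  [-3.3,-39.5,0,-0.13,1,0,0],
  [-3.2,-39.3,0,-0.13,0.96,0,0],
  [0,0,0,0,0,0,0],
])

```text
clock: 18.45
tcp_pos: [0.5286, -0.1078, 0.2459]
orientation: [0.0, -0.065, 0.998, -0.001]
wrist_force: [0.5, 0.6, 0.1]
finger_gap: 0.0426
grip_force: 0.0
```

>>> step_arm([
  [0,0,-20,0,0,0,0],
  [0,0,-30,0,0,0,0],
  [0,0,-30,0,0,0,0],
  [0,0,0,0,0,0,0],
  [0,0,0,0,0,0,0],
])

```text
clock: 18.95
tcp_pos: [0.5282, -0.1032, 0.1661]
orientation: [-0.0, -0.068, 0.998, 0.0]
wrist_force: [-0.3, -0.3, 0.2]
finger_gap: 0.0427
grip_force: 0.0
```

```bash
python3 chk.py; python3 - <<'E'
from h import *
X=np.array([.9909,.1345]);Y=np.array([-.1345,.9909]);d=np.array(get_state()["tcp_pos"][:2])-(.578,-.0964);print(d@X,d@Y)
E
```

```text
{'clock': 18.95, 'joint_pos': [-0.3422, 0.2713, -0.1734, 1.1268, 0.0002, -0.4776], 'tcp_pos': [0.5282, -0.1032, 0.1661], 'orientation': [-0.0003, -0.0676, 0.9977, 0.0002], 'wrist_force': [-0.2825, -0.3354, 0.2186], 'ft_torque': [-0.043, 0.0417, 0.0423], 'finger_gap': 0.0427, 'grip_force': 0.0}
side A carr 81 [-0.0049  0.0294  0.0391] [-0.0217 -0.0137  0.002 ] [0.1727 0.1773 0.1793]
side A strap 87 [-0.0594 -0.0493 -0.0349] [-0.0084 -0.0011  0.0074] [0.1487 0.1534 0.1625]
side B carr 301 [-0.0043  0.0172  0.0381] [-0.0217 -0.0013  0.0223] [0.1722 0.1769 0.1796]
side B tape 164 [-0.0316 -0.021  -0.0071] [-0.0193 -0.0046  0.0182] [0.161  0.1686 0.1717]
side B strap 82 [-0.0598 -0.0475 -0.0347] [-0.0083 -0.0021  0.0075] [0.146  0.1506 0.1604]
wrist A carr 361 [-0.0046 -0.0027  0.0038] [-0.0174  0.0015  0.019 ] [0.1711 0.1732 0.1748]
wrist A tape 9 [-0.0065 -0.0062 -0.0061] [-0.0153  0.0156  0.0174] [0.1671 0.1689 0.1706]
wrist A strap 1255 [-0.0583 -0.0468 -0.0344] [-0.008  -0.0001  0.0082] [0.1471 0.1501 0.1597]
wrist B carr 2939 [-0.0045  0.0106  0.0286] [-0.0197  0.0001  0.0174] [0.1714 0.174  0.1755]
wrist B tape 3312 [-0.0302 -0.019  -0.0064] [-0.0189 -0.0057  0.0147] [0.1604 0.1664 0.1695]
wrist B strap 1609 [-0.0584 -0.0478 -0.0345] [-0.0088 -0.0031  0.0075] [0.143  0.1475 0.1566]
top A carr 164 [0.0062 0.0263 0.0415] [0.0055 0.0148 0.0214] [0.172  0.1759 0.1791]
top B carr 599 [-0.0029  0.0217  0.0418] [-0.0235 -0.0018  0.0204] [0.1717 0.1759 0.1789]
top B tape 277 [-0.0285 -0.0178 -0.0066] [-0.0192 -0.0006  0.0186] [0.1617 0.1681 0.1717]
top B strap 119 [-0.0567 -0.0455 -0.0349] [-0.0107 -0.0023  0.0055] [0.1464 0.1498 0.1603]
-0.04888199084685293 -0.000898947317366605
```

>>> step_arm([
  [0,0,-15,0,0,0,0],
  [0,0,-10,0,0,0,0],
  [0,0,0,0,0,0,-0.3],
  [0,0,0,0,0,0,-0.6],
  [0,0,0,0,0,0,-0.7],
], newtons=20)

```text
clock: 19.6
tcp_pos: [0.5285, -0.1037, 0.141]
orientation: [0.0, -0.067, 0.998, 0.0]
wrist_force: [-0.3, 0.8, -0.9]
finger_gap: 0.0161
grip_force: 20.5
```

>>> step_arm([
  [0,0,0,0,0,0,-0.8],
  [0,0,0,0,0,0,-0.8],
  [0,0,0,0,0,0,-0.8],
])

```text
clock: 19.9
tcp_pos: [0.5285, -0.1037, 0.1409]
orientation: [0.0, -0.067, 0.998, -0.0]
wrist_force: [-1.7, -0.1, 3.4]
finger_gap: 0.0161
grip_force: 20.7
```

>>> step_arm([
  [0.5,0.1,7.3,0,0,0,-0.8],
  [1.6,0.2,7.2,0,0,0,-0.8],
  [0,0,0,0,0,0,-0.8],
])

```text
clock: 20.2
tcp_pos: [0.5302, -0.1034, 0.1553]
orientation: [-0.0, -0.067, 0.998, 0.0]
wrist_force: [-2.6, -1.4, 0.0]
finger_gap: 0.0161
grip_force: 20.4
```

>>> step_arm([
  [2.7,0.4,6.8,0,0,0,-0.8],
  [3.6,0.5,6.4,0,0,0,-0.8],
  [0,0,0,0,0,0,-0.8],
])

```text
clock: 20.5
tcp_pos: [0.5367, -0.1025, 0.1689]
orientation: [-0.0, -0.067, 0.998, 0.0]
wrist_force: [-5.0, -0.9, -0.3]
finger_gap: 0.0154
grip_force: 20.2
```

>>> step_arm([
  [4.5,0.6,5.7,0,0,0,-0.8],
  [5.3,0.7,5,0,0,0,-0.8],
  [0,0,0,0,0,0,-0.8],
])

```text
clock: 20.8
tcp_pos: [0.5467, -0.101, 0.1797]
orientation: [-0.0, -0.068, 0.998, 0.0]
wrist_force: [-5.5, -1.3, -0.2]
finger_gap: 0.016
grip_force: 20.1
```

```bash
python3 chk.py pics/fold.png | grep A
```

```text
side A carr 30 [0.007  0.0237 0.0328] [-0.0092 -0.0045  0.007 ] [0.1748 0.1776 0.1795]
side A up 105 [-0.045  -0.0408 -0.023 ] [-0.0112  0.0058  0.0108] [0.188  0.1963 0.2106]
wrist A carr 2040 [0.003  0.0169 0.0304] [-0.0134  0.      0.014 ] [0.1719 0.1741 0.1753]
wrist A tape 138 [-0.0211 -0.0122 -0.0087] [-0.0076  0.0011  0.0086] [0.1601 0.1631 0.1709]
wrist A up 1979 [-0.044  -0.0407 -0.0242] [-0.0115  0.      0.0114] [0.1844 0.1938 0.2109]
top A carr 19 [0.0292 0.0365 0.0427] [0.0158 0.0198 0.0216] [0.1715 0.1742 0.1775]
```

View pics/fold.png

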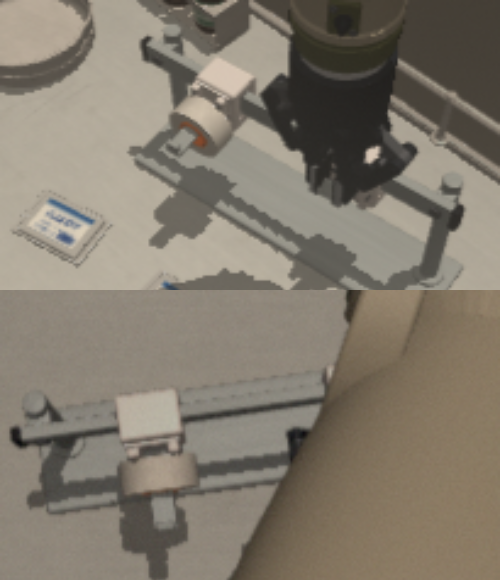

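The side crop shows peg A coming up between the fingers at (330,185), with the tape undisturbed on peg B at (205,130). I'll continue the arc.

>>> step_arm([
  [6,0.8,4.1,0,0,0,-0.8],
  [6.6,0.9,3.2,0,0,0,-0.8],
  [0,0,0,0,0,0,-0.8],
])

```text
clock: 21.25
tcp_pos: [0.5587, -0.0993, 0.1871]
orientation: [-0.001, -0.067, 0.998, 0.0]
wrist_force: [-8.1, 0.0, 1.9]
finger_gap: 0.0158
grip_force: 19.7
```

>>> step_arm([
  [4.6,0.6,1.5,0,0,0,-0.8],
  [0,0,0,0,0,0,-0.8],
])

```text
clock: 21.45
tcp_pos: [0.563, -0.0987, 0.1886]
orientation: [-0.001, -0.067, 0.998, 0.0]
wrist_force: [-7.7, -1.3, 3.2]
finger_gap: 0.0154
grip_force: 19.6
```

>>> step_arm([
  [0,0,0,0,0,0,-0.2],
  [0,0,0,0,0,0,0],
  [0,0,20,0,0,0,0],
  [0,0,25,0,0,0,-0.5],
  [-13,-1.8,0,0,0,0,-1],
])

```text
clock: 21.95
tcp_pos: [0.5548, -0.1013, 0.2368]
orientation: [0.005, -0.068, 0.998, -0.001]
wrist_force: [0.2, -0.4, -0.3]
finger_gap: 0.0144
grip_force: 0.0
```

>>> step_arm([
  [-13,-1.8,0,0,0,0,-1],
  [0,0,-20,0,0,0,-1],
  [0,0,-20,0,0,0,-1],
  [0,0,0,0,0,0,-1],
  [0,0,0,0,0,0,-1],
])

```text
clock: 22.45
tcp_pos: [0.5366, -0.1031, 0.1931]
orientation: [-0.001, -0.067, 0.998, -0.001]
wrist_force: [-7.0, -3.1, 2.8]
finger_gap: 0.0001
grip_force: 3.5
```

```bash
python3 - <<'E'
from h import *
st()
X=np.array([.9909,.1345]);Y=np.array([-.1345,.9909]);h=(.578,-.0964)
d=np.array(get_state()["tcp_pos"][:2])-h;print(d@X,d@Y)
for c in ("side","wrist"):
  r=read_camera(c);P=cloud(r);d=P[...,:2]-h;x=d@X;y=d@Y;z=P[...,2]
  for lo in (.18,.19,.2):
    q=(r["z_map"]>0)&(abs(y)<.01)&(z>lo)&(z<lo+.01)&(x>-.022)&(x<.02)
    if q.sum()>3: print(c,lo,q.sum(),np.round(np.percentile(x[q],[2,50,98]),4))
E
```

```text
{'clock': 22.45, 'joint_pos': [-0.3356, 0.273, -0.1032, 1.1958, -0.0021, -0.4699], 'tcp_pos': [0.5366, -0.1031, 0.1931], 'orientation': [-0.0009, -0.0671, 0.9977, -0.0008], 'wrist_force': [-6.9733, -3.0634, 2.8144], 'ft_torque': [-0.5488, 1.4908, -0.0126], 'finger_gap': 0.0001, 'grip_force': 3.4548}
-0.04197264726170648 -0.0010847686763954367
```

>>> step_arm([
  [-3,-0.4,0,0,0,0,-1],
  [0,0,-4,0,0,0,-1],
  [5,0.7,0,0,0,0,-1],
  [5,0.7,0,0,0,0,-1],
  [0,0,0,0,0,0,-1],
])

```text
clock: 23.05
tcp_pos: [0.5392, -0.1027, 0.1931]
orientation: [-0.004, -0.067, 0.998, -0.002]
wrist_force: [-28.9, -3.4, 36.6]
finger_gap: 0.0
grip_force: 23.4
```

>>> step_arm([
  [5,0.7,0,0,0,0,-1],
  [5,0.7,0,0,0,0,-1],
  [0,0,0,0,0,0,-1],
])

```text
clock: 23.35
tcp_pos: [0.5549, -0.1007, 0.1919]
orientation: [0.002, -0.067, 0.998, -0.001]
wrist_force: [-5.7, -0.6, 3.7]
finger_gap: 0.0
grip_force: 2.9
```

```bash
python3 - <<'E'
from h import *
st()
X=np.array([.9909,.1345]);Y=np.array([-.1345,.9909]);h=(.578,-.0964)
ims=[]
for c,(a,b) in (("side",(355,185)),("wrist",(320,230))):
  r=read_camera(c);P=cloud(r);d=P[...,:2]-h;x=d@X;y=d@Y;z=P[...,2]
  for lo in np.arange(.145,.215,.01):
    q=(r["z_map"]>0)&(abs(y)<.009)&(z>lo)&(z<lo+.01)&(x>-.06)&(x<.02)
    if q.sum()>3: print(c,lo,q.sum(),np.round(np.percentile(x[q],[2,50,98]),4))
  w=50 if c=="side" else 150
  ims.append(cv2.resize(r["image"][max(0,b-w):b+w,a-w:a+w,::-1],(400,400),interpolation=2))
cv2.imwrite("pics/push.png",np.hstack(ims))
E
```

```text
{'clock': 23.35, 'joint_pos': [-0.3214, 0.3027, -0.0655, 1.1988, -0.0009, -0.4558], 'tcp_pos': [0.5549, -0.1007, 0.1919], 'orientation': [0.0016, -0.0671, 0.9977, -0.0011], 'wrist_force': [-5.6711, -0.5804, 3.6838], 'ft_torque': [-0.2351, 1.0071, -0.0355], 'finger_gap': 0.0, 'grip_force': 2.8782}
side 0.145 13 [-0.0058 -0.0029  0.0002]
side 0.155 10 [-0.0059 -0.0037 -0.0012]
side 0.165 13 [-0.0072 -0.0022  0.004 ]
side 0.17500000000000002 8 [-0.0085 -0.0024  0.0029]
side 0.19500000000000003 17 [-0.0373 -0.0358 -0.031 ]
side 0.20500000000000004 21 [-0.0372 -0.036  -0.0321]
side 0.21500000000000005 24 [-0.037  -0.0357 -0.0314]
wrist 0.18500000000000003 39 [-0.0357 -0.0352 -0.0349]
wrist 0.19500000000000003 351 [-0.0359 -0.0352 -0.0309]
wrist 0.20500000000000004 433 [-0.036  -0.0353 -0.0308]
wrist 0.21500000000000005 474 [-0.0359 -0.0354 -0.0311]
```

View pics/push.png

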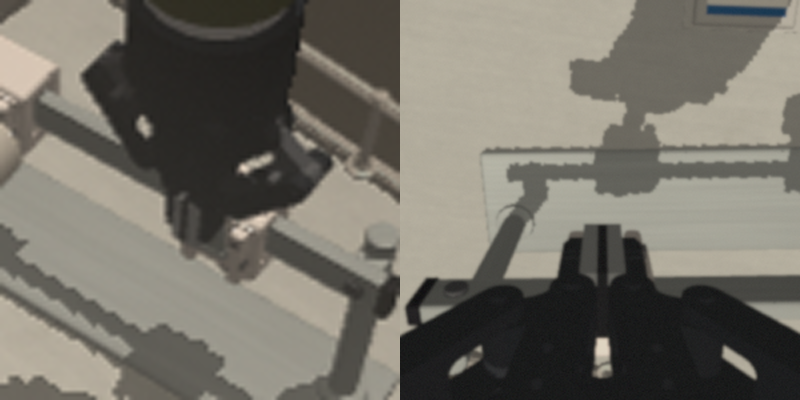

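The side crop shows the fingers at (200,215) pressed on the front of peg A, with nothing sticking out. The wrist crop shows no strap in front of the fingers at (600,240). I'll feel for the stop.

>>> step_arm([
  [2,0.3,0,0,0,0,-1],
  [2,0.3,0,0,0,0,-1],
  [0,0,0,0,0,0,-1],
])

```text
clock: 23.75
tcp_pos: [0.5587, -0.0995, 0.1889]
orientation: [-0.0, -0.067, 0.998, -0.0]
wrist_force: [-4.1, -0.4, 3.6]
finger_gap: 0.0
grip_force: 2.3
```

>>> step_arm([
  [0.7,0.1,0,0,0,0,-1],
  [0,0,0,0,0,0,-1],
])

```text
clock: 23.95
tcp_pos: [0.5593, -0.0994, 0.1889]
orientation: [-0.0, -0.067, 0.998, -0.0]
wrist_force: [-4.1, -0.4, 4.6]
finger_gap: -0.0002
grip_force: 2.5
```

>>> step_arm([
  [0.8,0.1,0,0,0,0,-1],
  [0,0,0,0,0,0,-1],
])

```text
clock: 24.15
tcp_pos: [0.5601, -0.0992, 0.1889]
orientation: [-0.0, -0.067, 0.998, 0.0]
wrist_force: [-4.7, -1.2, 3.8]
finger_gap: -0.0
grip_force: 2.5
```

>>> step_arm([
  [0.8,0.1,0,0,0,0,-1],
  [0,0,0,0,0,0,-1],
])

```text
clock: 24.35
tcp_pos: [0.561, -0.0991, 0.1888]
orientation: [-0.0, -0.067, 0.998, 0.0]
wrist_force: [-4.6, -0.8, 3.7]
finger_gap: -0.0002
grip_force: 2.5
```

>>> step_arm([
  [0.8,0.1,0,0,0,0,-1],
  [0,0,0,0,0,0,-1],
])

```text
clock: 24.55
tcp_pos: [0.5618, -0.099, 0.1888]
orientation: [-0.0, -0.067, 0.998, 0.0]
wrist_force: [-5.0, -0.6, 3.8]
finger_gap: -0.0
grip_force: 2.5
```

>>> step_arm([
  [0.8,0.1,0,0,0,0,-1],
  [0,0,0,0,0,0,-1],
])

```text
clock: 24.75
tcp_pos: [0.5626, -0.0989, 0.1887]
orientation: [-0.0, -0.067, 0.998, 0.0]
wrist_force: [-4.4, -1.2, 3.5]
finger_gap: -0.0001
grip_force: 2.4
```

>>> step_arm([
  [0.8,0.1,0,0,0,0,-1],
  [0,0,0,0,0,0,-1],
])

```text
clock: 24.95
tcp_pos: [0.5635, -0.0988, 0.1887]
orientation: [0.0, -0.068, 0.998, 0.0]
wrist_force: [-4.8, -0.2, 3.3]
finger_gap: 0.0
grip_force: 2.4
```

>>> step_arm([
  [0.7,0.1,0,0,0,0,-1],
  [0,0,0,0,0,0,-1],
])

```text
clock: 25.15
tcp_pos: [0.564, -0.0987, 0.1886]
orientation: [-0.0, -0.067, 0.998, 0.0]
wrist_force: [-5.1, -0.7, 3.3]
finger_gap: 0.0001
grip_force: 2.6
```

>>> step_arm([
  [0.6,0.1,0,0,0,0,-1],
  [0,0,0,0,0,0,-1],
])

```text
clock: 25.35
tcp_pos: [0.5641, -0.0987, 0.1886]
orientation: [-0.001, -0.067, 0.998, 0.0]
wrist_force: [-6.5, -0.3, 5.4]
finger_gap: -0.0001
grip_force: 3.4
```

>>> step_arm([
  [0.4,0.1,0,0,0,0,-1],
  [0,0,0,0,0,0,-1],
])

```text
clock: 25.55
tcp_pos: [0.5641, -0.0986, 0.1886]
orientation: [-0.001, -0.067, 0.998, -0.0]
wrist_force: [-7.1, -1.8, 5.0]
finger_gap: 0.0003
grip_force: 4.0
```

>>> step_arm([
  [0.4,0.1,0,0,0,0,-1],
  [0,0,0,0,0,0,-1],
  [0,0,0,0,0,0,-1],
])

```text
clock: 25.85
tcp_pos: [0.5641, -0.0986, 0.1886]
orientation: [-0.001, -0.067, 0.998, -0.0]
wrist_force: [-9.4, -1.4, 7.0]
finger_gap: -0.0003
grip_force: 4.6
```

>>> step_arm([
  [-3,-0.4,0,0,0,0,-1],
  [-25,-3.4,0,0,0,0,-1],
  [-30,-4,30,0,0,0,-1],
  [-30,-4,35,0,0,0,-1],
  [-30,-4,10,0,0,0,-1],
])

```text
clock: 26.35
tcp_pos: [0.4492, -0.115, 0.2668]
orientation: [0.003, -0.068, 0.998, -0.001]
wrist_force: [0.1, -0.9, 0.8]
finger_gap: 0.0002
grip_force: 0.0
```

>>> step_arm([
  [0,0,0,0,0,0,-1],
  [0,0,0,0,0,0,-1],
])

```text
clock: 26.55
tcp_pos: [0.4487, -0.1146, 0.2641]
orientation: [0.002, -0.067, 0.998, -0.0]
wrist_force: [1.0, -0.5, -0.0]
finger_gap: -0.0
grip_force: 0.0
```

```bash
python3 chk.py | grep -v carr; python3 - <<'E'
from h import *
X=np.array([.9909,.1345]);Y=np.array([-.1345,.9909]);h=(.578,-.0964)
ims=[]
for c in ("side","top"):
  r=read_camera(c);P=cloud(r);d=P[...,:2]-h;x=d@X;y=d@Y;z=P[...,2]
  for lo in (.182,.19,.198):
    q=(r["z_map"]>0)&(abs(y)<.012)&(z>lo)&(z<lo+.012)&(x>-.06)&(x<.02)
    if q.sum()>3: print(c,lo,q.sum(),np.round(np.percentile(x[q],[2,50,98]),4))
  im=r["image"][:,:,::-1];ims.append(cv2.resize(im[120:260,230:430],(600,420))[:300] if c=="side" else cv2.resize(im[130:230,215:415],(600,300)))
cv2.imwrite("pics/end.png",np.vstack(ims))
E
```

```text
{'clock': 26.55, 'joint_pos': [-0.4243, 0.0845, -0.1597, 1.3231, 0.0009, -0.5588], 'tcp_pos': [0.4487, -0.1146, 0.2641], 'orientation': [0.0017, -0.0672, 0.9977, -0.0004], 'wrist_force': [0.9593, -0.5115, -0.0327], 'ft_torque': [-0.022, 0.0124, 0.003], 'finger_gap': -0.0, 'grip_force': 0.0}
side A up 103 [-0.0056 -0.0037  0.0083] [-0.0078 -0.0006  0.0084] [0.183  0.2054 0.2112]
side B strap 77 [-0.0596 -0.0489 -0.0351] [-0.0086 -0.0011  0.0078] [0.1459 0.1508 0.1597]
wrist A up 106 [-0.0046 -0.0036 -0.0026] [-0.0052  0.0002  0.0056] [0.1822 0.1869 0.1917]
wrist B tape 1106 [-0.0305 -0.0202 -0.0067] [-0.0184 -0.0018  0.018 ] [0.1604 0.1663 0.1694]
wrist B strap 530 [-0.0586 -0.0477 -0.0345] [-0.0084 -0.0021  0.0078] [0.1422 0.1474 0.1565]
top A up 99 [-0.0032  0.0011  0.0107] [-0.0093 -0.0012  0.0067] [0.1841 0.208  0.2113]
top B tape 275 [-0.0287 -0.0181 -0.0066] [-0.0192 -0.0005  0.0189] [0.1611 0.168  0.1717]
top B strap 119 [-0.0566 -0.0452 -0.0343] [-0.0107 -0.0023  0.0056] [0.1458 0.1497 0.1595]
side 0.182 25 [-0.0049 -0.004  -0.0015]
side 0.19 30 [-0.0056 -0.0043 -0.002 ]
side 0.198 56 [-0.0056 -0.0031  0.0083]
top 0.182 12 [-0.0026 -0.0024  0.0003]
top 0.19 14 [-0.003  -0.0025  0.0006]
top 0.198 77 [-0.003   0.0022  0.0109]
```

View pics/end.png

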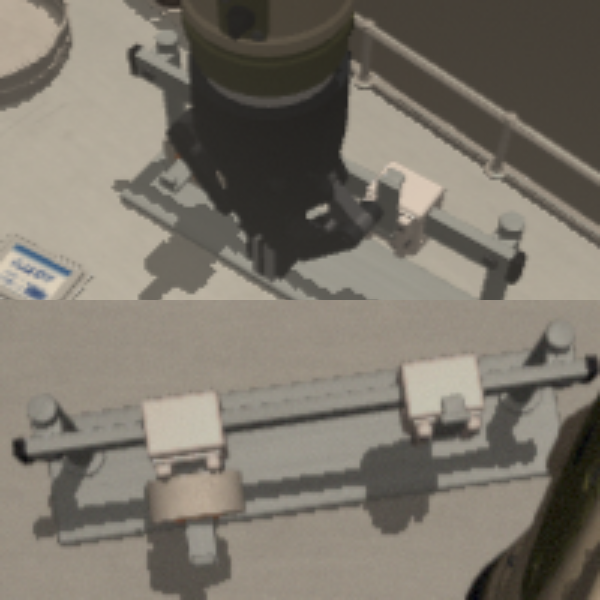

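The last picture shows peg A standing flat in carrier A at (455,408), and the tape back on peg B at (195,495). The arm is clear of everything, so I'll hand in.

```bash
python3 -c "
from h import *
print(hand_in())"
```

```text
the job is handed in; nothing more can be done
None
```

The job is handed in (no verdict came back): peg B is down on its stop with the tape hung and let go about 17.7 mm in front of the hinge by camera, peg A is folded up flat to its stop, and the arm is clear. I touched neither the gauze packs nor the gallipot. While folding peg A the finger briefly pressed on the peg's tip with about 37 N up and 29 N sideways, then slid off and finished the fold.

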